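Sort out the master gauges on the inspection bench

ROBOT

A 7-joint arm with a two-finger parallel gripper is mounted at the origin on the work surface. World frame = base frame: x ahead of the robot, y to its left, z up, the work surface at z = 0. Lengths are in m, angles in rad, forces in N, time in s.
With the tool pointing down it reaches from about 0.4 to 0.85 m from the base axis. Payload 6.9 kg.
Tool frame: the origin (TCP) lies midway between the tips of the shut fingers; the grasp point (between the pads) lies 19 mm behind it (arm.tcp_to_grasp is the distance from the TCP to the grasp point, in m); z points along the fingers, y is the line along which they close (so a half turn about z gives the same grasp; the last joint's range is limited). The gripper opens to 85 mm and grips with 20 to 120 N. Pads are 22 mm wide; open, the fingers measure 114 mm over their backs; the gripper's body (76 mm by 85 mm) begins 54 mm behind the grasp point. The pads swing forward as they close: fully open they stand 13 mm farther back than shut.
Start: joints at [-1.232, 0.507, -0.238, 1.5, 0.126, 1.149, -0.155], TCP at [0.145, 0.608, 0.195] pointing down, gripper open.
Joint ranges: [-3.08, 3.08], [-0.24, 2.05], [-1.43, 1.35], [0, 2.5], [-1.52, 4.66], [0.17, 1.96], [-2.89, 2.89]. Speed limits (rad/s): [2.39, 2.39, 3.14, 3.14, 3.14, 3.14, 3.14].

INTERFACE

Orientations are given as a rotation vector (axis times angle).
In Python, from workcell import arm gives the robot as it stands.
- The arm moves only by the shell command python3 -m inch 'ROWS'. ROWS is JSON, one flat list of numbers, 7 for each row, row after row: the turn, a rotation vector about the tool's x, y, z in degrees, then the shift along the tool's x, y, z in mm, then the finger opening in mm, from 0 to 85.4. A call has 1 to 5 rows; each row is the pose to reach, as a shift and turn from the pose commanded when the call began, along the tool's axes at that moment; what a row does not reach only later rows make up. A row lasts 1/8 s, in which the tool goes at most 62.5 mm and 10.7 degrees, less where a joint would pass 70% of its speed; a pose out of reach is approached as far as the arm can. A call with a gripper value outside its range is refused whole. The fingers move at their own pace and stop on an object; the grip force is fixed at half the most. Time passes only in rows, so rows that repeat a pose let the fingers close. It gives the time, the measured TCP pose, the force, the opening and the grip force at its end, in the units of the state.
- arm.observe(): the state, without advancing time (a new reading comes with each control period).
- arm.read_camera(name): name is "scene" or "top"; returns a dict with "img" (384x512x3 uint8, red, green, blue), "fx", "fy", "cx", "cy" (pixels), "k1" (the pictures are not rectified: a ray, as slopes to the right and down, at radius r is drawn at 1 + k1 r^2 times it, then the intrinsics apply), "R" (3x3) and "t" (3): a world point X has camera coordinates R X + t. Camera axes: x right, y down, z forward; pixel columns grow to the right and rows downward; lengths in m; the calibration is good to about 2 mm. A picture is of the moment at which its call begins. There is no depth.
- arm.sign_off(): hands the job in; it is judged then, once.
The state is a dict: "time": time; "joints": joint angles; "dq": joint speeds; "joint_torque": joint torques, N m; "ee_pos": TCP position; "ee_rot": TCP orientation; "wrist_force": force on the tool from outside, world axes, zero at the start; "moment": the same for the moment, N m; "opening": finger opening in m; "finger_force": force on a finger pad.
Only numpy, scipy, OpenCV 4.12 (cv2) and the standard library are available. Lean on these libraries where they do the work, as an engineer would, in place of code of your own. Each camera call takes 0.05 s, during which the arm holds its last target. There are 200 camera calls.

TASK

The three steel masters were put back on each other's wooden rest plates. Swap them round so that each stands upright in the middle of the plate of its own outline: the ring on the round plate, the square block on the square plate, the hexagon on the hexagonal plate. Use the empty black rubber mat as the halfway spot for one of them, standing it near the middle of the mat and letting go; let none of them tip over.

Things in the scene. Friction and masses are not known exactly. Their poses are not given: they have to be found in the camera images.
- ring_c (a point): setting ring: plain steel ring, outer diameter 56 mm, bore 30 mm, 44 mm tall; steel, about 0.55 kg, standing upright on a plate at the start, axis z up; this point is its centre, half-way up
- block_c (a point): square block: plain steel prism 38 x 38 mm, 56 mm tall, a small dark round mark on top and on two opposite sides; steel, about 0.55 kg, standing upright on a plate at the start, axis z up; this point is its centre, half-way up; x and y are square to its side faces
- hexagon_c (a point): hexagon: plain steel six-sided prism, 44 mm across flats (51 mm across corners), 44 mm tall, a small dark round mark on top; steel, about 0.55 kg, standing upright on a plate at the start, axis z up; this point is its centre, half-way up; x is square to one pair of its flats (the others lie 60 degrees round on either side)
- plate_round: round wooden rest plate with cork inlay, diameter 100 mm, flat; fixed, does not move; 10 mm thick, origin at the centre of its underside (on the bench, z = 0), so its top is 10 mm above the origin
- plate_square: square wooden rest plate with cork inlay, 88 x 88 mm, flat; fixed, does not move; 10 mm thick, origin at the centre of its underside (on the bench, z = 0), so its top is 10 mm above the origin; x and y are square to its edges
- plate_hex: hexagonal wooden rest plate with cork inlay, 92 mm across flats, flat; fixed, does not move; 10 mm thick, origin at the centre of its underside (on the bench, z = 0), so its top is 10 mm above the origin
- mat: black rubber mat, 130 mm (its x) by 90 mm (its y), 6 mm thick, fixed, empty at the start; origin at the centre of its underside (z = 0 on the bench)
There are look-alikes about, which are no part of the job. What is shaped like the part that bears ring_c but blue is not meant.

How it is judged:
On the way:
1. one of the three masters stands upright on the rubber mat (its centre within 40 mm of the mat's), let go and at rest (((horizontal distance between ring_c and mat below 0.04 m and z of ring_c in the frame of mat between 0.024 and 0.032 m and angle between ring_c's own z axis and vertical below 0.1 rad and linear speed of ring below 0.02 m/s and contact force between the fingers and ring below 0.05 N) or (horizontal distance between block_c and mat below 0.04 m and z of block_c in the frame of mat between 0.03 and 0.038 m and angle between block_c's own z axis and vertical below 0.1 rad and linear speed of block below 0.02 m/s and contact force between the fingers and block below 0.05 N) or (horizontal distance between hexagon_c and mat below 0.04 m and z of hexagon_c in the frame of mat between 0.024 and 0.032 m and angle between hexagon_c's own z axis and vertical below 0.1 rad and linear speed of hexagon below 0.02 m/s and contact force between the fingers and hexagon below 0.05 N))), for 0.2 s.
At the end, for the whole second after the job is handed in: The ring stands on the round plate, the block on the square plate and the hexagon on the hexagonal plate, each upright (within 0.1 rad), flat on the plate (height within 4 mm), centred within 15 mm, let go and at rest (slower than 0.02 m/s); any yaw will do (horizontal distance between ring_c and plate_round below 0.015 m and z of ring_c in the frame of plate_round between 0.028 and 0.036 m and angle between each of ring_c, block_c, hexagon_c's own z axis and vertical below 0.1 rad and linear speed of each of ring, block, hexagon below 0.02 m/s and contact force between the fingers and ring below 0.05 N and horizontal distance between block_c and plate_square below 0.015 m and z of block_c in the frame of plate_square between 0.034 and 0.042 m and contact force between the fingers and block below 0.05 N and horizontal distance between hexagon_c and plate_hex below 0.015 m and z of hexagon_c in the frame of plate_hex between 0.028 and 0.036 m and contact force between the fingers and hexagon below 0.05 N); the robot touches nothing.
It fails at once if a master tips over (more than 0.5 rad) (angle between any of ring_c, block_c, hexagon_c's own z axis and vertical above 0.5 rad).
It also fails if it takes over 106 s, if anything falls off the work surface, if the arm or the gripper's body presses on something with over 40 N, if the wrist force passes 120 N, or if a joint passes its speed limit or range.

## Working session

There is one attempt and no reset: what is moved stays moved. The work goes in short steps, Python scripts to look and compute and a shell command to move; the robot and the scene stay as the last step left them, time stands still between calls to the robot, and variables do not carry over. Pictures are saved under pics/ and viewed, at most 17 in all, crops included, and the job is handed in when it is done.

```bash
mkdir -p pics; ls; python3 - <<'E'
from workcell import arm
import cv2,numpy as np
s=arm.observe();print(s)
for n in("top","scene"):
    c=arm.read_camera(n);cv2.imwrite(f"pics/{n}0.png",c["img"][:,:,::-1])
    print(n,{k:np.round(v,4).tolist() for k,v in c.items() if k!="img"})
E
```

```text
pics
{'time': 0.0, 'joints': array([-1.23148237,  0.50833629, -0.23751577,  1.50113222,  0.12570305,
        1.14886977, -0.15478761]), 'dq': array([-6.64198209e-04,  8.92501276e-04,  2.18621657e-04, -1.83562050e-03,
        5.28554511e-04, -3.48954164e-05, -5.12749389e-04]), 'joint_torque': array([ 4.40142412e-04, -6.20578909e+01, -2.18719952e+00, -2.49655795e+01,
        1.24817016e-02,  1.22394864e-02, -7.58713998e-07]), 'ee_pos': array([0.14475856, 0.60743342, 0.19403057]), 'ee_rot': array([-3.66382369e-01, -3.11998397e+00,  2.74633809e-03]), 'wrist_force': array([ 0.40000819, -0.54223822,  0.14495497]), 'moment': array([-0.03344528, -0.01472347,  0.01169303]), 'finger_force': 0.0, 'opening': 0.0855165362372026}
top {'fx': 409.061, 'fy': 409.061, 'cx': 259.6675, 'cy': 188.7423, 'k1': 0.0359, 'R': [[0.0086, -0.9995, -0.0298], [-0.998, -0.0067, -0.0632], [0.063, 0.0303, -0.9976]], 't': [-0.0534, 0.4887, 0.9814]}
scene {'fx': 457.8554, 'fy': 457.8554, 'cx': 256.4227, 'cy': 190.0469, 'k1': -0.1736, 'R': [[-0.8421, 0.539, 0.0176], [0.3137, 0.516, -0.7971], [-0.4387, -0.6657, -0.6036]], 't': [0.4602, -0.0937, 1.5986]}
```

View pics/top0.png

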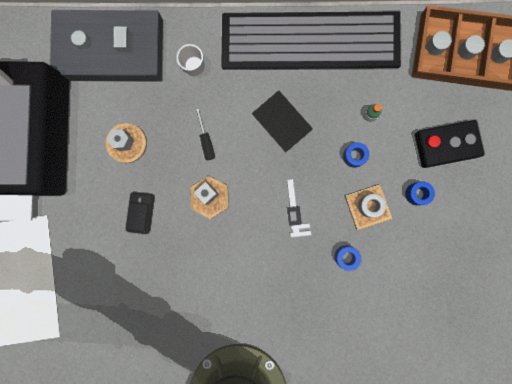

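View pics/scene0.png

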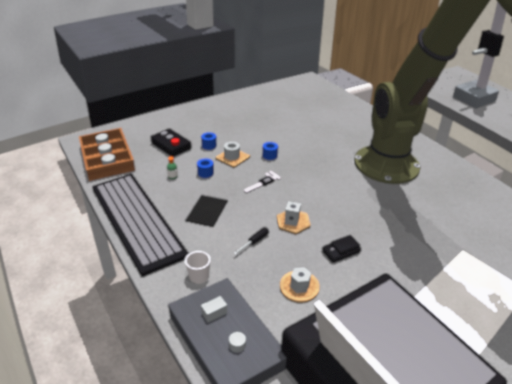

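The top view shows the round plate with the hexagon at (126,143), the hex plate with the block at (209,198), and the square plate with the ring at (369,206). The mat is at (282,121), and blue look-alike rings are at (357,154), (421,193) and (349,258).

```bash
cat > h.py <<'E'
from workcell import arm
import cv2,numpy as np
from scipy.spatial.transform import Rotation as Ro
def ray(c,px,z):
    px=np.atleast_2d(np.float64(px));K=np.array([[c["fx"],0,c["cx"]],[0,c["fy"],c["cy"]],[0,0,1]])
    n=cv2.undistortPoints(px.reshape(-1,1,2),K,np.array([c["k1"],0,0,0])).reshape(-1,2)
    R=np.array(c["R"]);o=-R.T@np.array(c["t"]);d=np.c_[n,np.ones(len(n))]@R
    return (o+d*((z-o[2])/d[:,2])[:,None])[:,:2]
def to(x,y,z,yaw=None):
    """shift in tool axes mm from measured pose; yaw= wanted world angle of tool y (mod 180), deg turn about tool z"""
    s=arm.observe();R=Ro.from_rotvec(s["ee_rot"]).as_matrix()
    a=np.degrees(np.arctan2(R[1,1],R[0,1]))
    print("t",round(s["time"],2),"pos",np.round(s["ee_pos"],4),"shift",np.round(R.T@(np.array([x,y,z])-s["ee_pos"])*1000,1),"yawY",round(a,1),
      "" if yaw is None else ("turn z",round(-((yaw-a+90)%180-90),1)),"tilt",np.round(np.degrees(np.arccos(-R[2,2])),2),"open",round(s["opening"]*1000,1),"F",np.round(s["wrist_force"],1),round(float(s["finger_force"]),1))
E
python3 - <<'E'
from h import *
c=arm.read_camera("top");im=c["img"];hsv=cv2.cvtColor(im,cv2.COLOR_RGB2HSV)
wood=cv2.inRange(hsv,(5,70,90),(28,255,255))
cr=[]
for n,(u,v) in dict(round=(126,143),hex=(209,198),square=(369,206),mat=(282,121)).items():
    m=np.zeros_like(wood);w=32;sl=np.s_[v-w:v+w,u-w:u+w]
    m[sl]=wood[sl] if n!="mat" else cv2.inRange(im[sl],(0,0,0),(55,55,55))
    k=max(cv2.findContours(m,0,2)[0],key=cv2.contourArea);p=ray(c,k[:,0],.006 if n=="mat" else .01).astype(np.float32)
    ce,r=cv2.minEnclosingCircle(p);print(n,np.round(ce,4),round(r,4),"rect",cv2.minAreaRect(p*1000), "hullcentroid",end=" ")
    h=cv2.convexHull(p);M=cv2.moments(h);print(round(M["m10"]/M["m00"],4),round(M["m01"]/M["m00"],4))
    cr.append(cv2.resize(im[sl],None,fx=6,fy=6,interpolation=cv2.INTER_NEAREST))
out=np.vstack([np.hstack(cr[:2]),np.hstack(cr[2:])]);out=cv2.resize(out,(600,600),interpolation=cv2.INTER_NEAREST)
cv2.imwrite("pics/crops.png",out[:,:,::-1])
E
```

```text
round [0.6018 0.2834] 0.0502 rect ((601.03125, 281.861083984375), (95.73936462402344, 98.2060317993164), 61.24799728393555) hullcentroid 0.6015 0.2833
hex [0.4683 0.0747] 0.0519 rect ((468.44244384765625, 74.65205383300781), (103.17271423339844, 91.30239868164062), 3.8009085655212402) hullcentroid 0.4685 0.0745
square [ 0.4474 -0.3122] 0.0603 rect ((447.4644775390625, -312.3473205566406), (87.84126281738281, 88.7476577758789), 18.97427749633789) hullcentroid 0.4475 -0.3124
mat [ 0.6581 -0.103 ] 0.0746 rect ((658.5773315429688, -103.07109069824219), (125.87981414794922, 86.21519470214844), 40.84223556518555) hullcentroid 0.6585 -0.1029
```

View pics/crops.png

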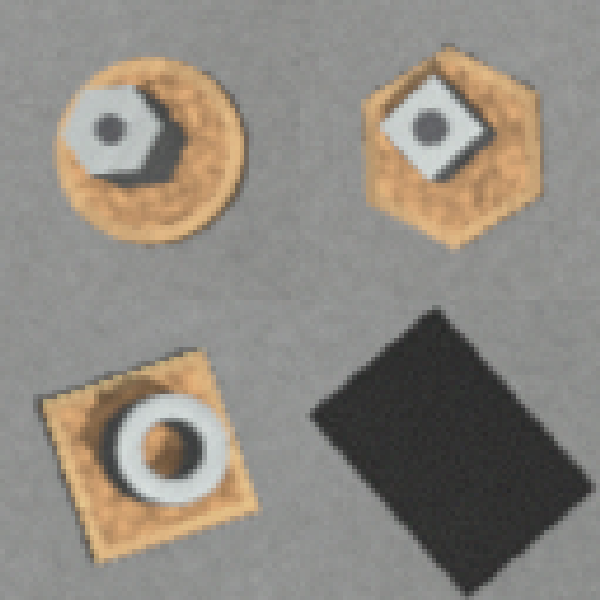

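The crops show the hexagon's top mark at about (117.5,138.5), the block's mark at about (208.5,193) and the ring's top at about (373,205), all off-centre on their plates. Next I'll fit the top faces.

```bash
cat > tops.py <<'E'
from h import *
def top(c,u,v,z,w=20,thr=150):
    im=c["img"];sl=np.s_[v-w:v+w,u-w:u+w];m=np.zeros(im.shape[:2],np.uint8)
    hsv=cv2.cvtColor(im,cv2.COLOR_RGB2HSV);m[sl]=cv2.inRange(hsv[sl],(0,0,thr),(180,50,255))
    k=max(cv2.findContours(m,0,2)[0],key=cv2.contourArea);p=(ray(c,k[:,0],z)*1000).astype(np.float32)
    h=cv2.convexHull(p);M=cv2.moments(h);ap=cv2.approxPolyDP(h,6,True)[:,0]
    print(np.round([M["m10"]/M["m00"],M["m01"]/M["m00"]],1),"area",round(M["m00"]),"circ",cv2.minEnclosingCircle(p),"rect",cv2.minAreaRect(p))
    e=np.roll(ap,-1,0)-ap;print("  edges len",np.round(np.hypot(*e.T),0),"ang",np.round(np.degrees(np.arctan2(e[:,1],e[:,0]))%180,0))
E
python3 - <<'E'
from tops import *
c=arm.read_camera("top")
print("hex");top(c,118,139,.054)
print("block");top(c,207,194,.066)
print("ring");top(c,373,205,.054)
print("mark hex",ray(c,[(117.5,138.5)],.054),"block",ray(c,[(208.2-2.3,193.0)],.066))
print(c["img"][143-10:143+10:3,112:128:3].mean(2))
to(.45,-.31,.2)
E
```

```text
hex
[610.  288.8] area 1985 circ ((611.907958984375, 289.431640625), 30.43757438659668) rect ((609.2752075195312, 290.5126953125), (56.56021499633789, 45.25386047363281), 24.37555503845215)
  edges len [33. 22. 23. 26. 21. 39.] ang [121. 169.  33.  96. 155.  23.]
block
[475.6  76.7] area 1352 circ ((476.1638488769531, 76.41311645507812), 24.546070098876953) rect ((475.12939453125, 76.49324035644531), (37.957069396972656, 37.55364227294922), 45.67416763305664)
  edges len [34. 35. 33. 36.] ang [138.  48. 136.  46.]
ring
[ 450.  -313.6] area 2238 circ ((450.0323181152344, -313.7417297363281), 27.53836441040039) rect ((450.2718505859375, -313.3043212890625), (53.05989074707031, 52.347198486328125), 44.73615264892578)
  edges len [17. 26. 18. 21. 23. 21. 21. 21.] ang [124. 169.  39.  78. 127. 173.  40.  84.]
mark hex [[0.60366272 0.28729298]] block [[0.47513655 0.07323998]]
[[194.         191.         191.         195.         177.33333333
   69.66666667]
 [192.66666667 123.33333333  97.66666667 198.66666667 189.66666667
  140.66666667]
 [190.          98.33333333  92.66666667 178.         191.66666667
  142.        ]
 [191.         192.         191.66666667 189.33333333 190.33333333
   86.        ]
 [191.         197.66666667 193.33333333 195.33333333 142.
   84.66666667]
 [158.33333333 103.66666667  90.66666667  90.          85.
   84.33333333]
 [162.66666667 144.66666667 153.33333333 124.33333333 148.33333333
  153.33333333]]
t 0.2 pos [0.1448 0.6077 0.1944] shift [-509.5 -822.    -4.8] yawY 76.6  tilt 0.06 open 85.4 F [0.9 0.2 0.1] 0.0
```

```bash
python3 -m inch '[0,0,40,-280,-170,-30,85, 0,0,40,-280,-170,-30,85, 0,0,40,-280,-170,-30,85, 0,0,40,-280,-170,-30,85, 0,0,40,-280,-170,-30,85]'; python3 -c "
from h import *
to(.55,0,.2,-45);to(.45,-.3136,.15,-45)"
```

```text
time: 0.82
ee_pos: [0.3673, 0.3877, 0.2237]
ee_rot: [1.414, 2.805, 0.0]
wrist_force: [1.3, 0.6, 0.5]
opening: 0.0854
finger_force: 0.0
t 0.82 pos [0.3673 0.3877 0.2237] shift [-420.4  -83.8   23.6] yawY 36.5 ('turn z', np.float64(81.5)) tilt 0.02 open 85.4 F [1.3 0.6 0.5] 0.0
t 0.82 pos [0.3673 0.3877 0.2237] shift [-612.9 -350.8   73.6] yawY 36.5 ('turn z', np.float64(81.5)) tilt 0.02 open 85.4 F [1.3 0.6 0.5] 0.0
```

```bash
python3 -m inch '[0,0,50,-300,-50,20,85, 0,0,50,-300,-50,20,85, 0,0,50,-300,-50,20,85, 0,0,50,-300,-50,20,85, 0,0,50,-300,-50,20,85]'; python3 -c "
from h import *
to(.45,-.3136,.15,-45)"
```

```text
time: 1.45
ee_pos: [0.5056, 0.1163, 0.2034]
ee_rot: [2.471, 1.94, 0.0]
wrist_force: [0.9, 0.6, 0.5]
opening: 0.0851
finger_force: 0.0
t 1.45 pos [0.5056 0.1163 0.2034] shift [-430.9   47.9   53.4] yawY -13.7 ('turn z', np.float64(31.3)) tilt 0.02 open 85.1 F [0.9 0.6 0.5] 0.0
```

```bash
python3 -m inch '[0,0,31,-310,35,20,85, 0,0,31,-310,35,20,85, 0,0,31,-310,35,20,85, 0,0,31,-310,35,20,85, 0,0,31,-310,35,20,85]'; python3 -c "
from h import *
to(.45,-.3136,.1,-45)"
```

```text
time: 2.08
ee_pos: [0.4668, -0.1926, 0.1834]
ee_rot: [2.895, 1.219, 0.001]
wrist_force: [1.3, -0.0, -0.4]
opening: 0.0847
finger_force: 0.0
t 2.08 pos [ 0.4668 -0.1926  0.1834] shift [-98.4  72.5  83.4] yawY -44.4 ('turn z', np.float64(0.6)) tilt 0.03 open 84.7 F [ 1.3 -0.  -0.4] 0.0
```

```bash
python3 -m inch '[0,0,0.6,-98.4,72.5,83,85.4, 0,0,0.6,-98.4,72.5,83,85.4, 0,0,0.6,-98.4,72.5,83,85.4, 0,0,0.6,-98.4,72.5,83,85.4, 0,0,0.6,-98.4,72.5,83,85.4]'; python3 -c "
from h import *
to(.45,-.3136,.012,-45)
for n in('top','scene'):
    c=arm.read_camera(n);i=c['img'][:,:,::-1];i=i[140:270,300:440] if n=='top' else i[80:210,150:290]
    cv2.imwrite(f'pics/{n}1.png',cv2.resize(i,None,fx=4,fy=4))"
```

```text
time: 2.7
ee_pos: [0.4507, -0.311, 0.1008]
ee_rot: [-2.901, -1.204, -0.001]
wrist_force: [0.2, 0.5, -0.2]
opening: 0.0852
finger_force: 0.0
t 2.7 pos [ 0.4507 -0.311   0.1008] shift [-2.4  1.4 88.8] yawY -44.9 ('turn z', np.float64(0.1)) tilt 0.04 open 85.2 F [ 0.2  0.5 -0.2] 0.0
```

View pics/scene1.png

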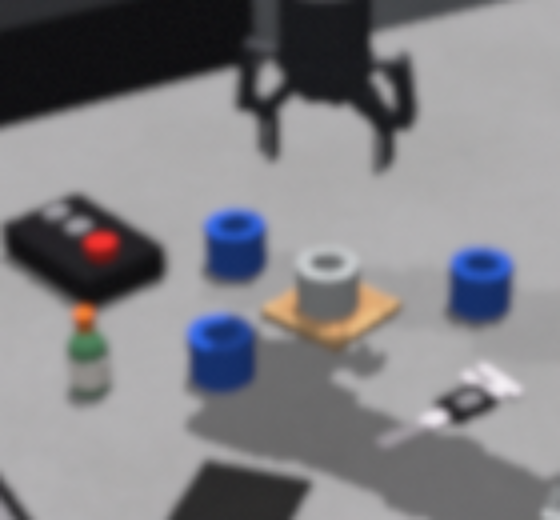

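The gripper is centred over the ring (fingers at about (270,150) and (380,165), ring at (328,285) in the crop), and its fingers are clear of the blue ones. Descending and gripping.

```bash
python3 -m inch '[0,0,0,-1,0,45,85.4, 0,0,0,-1,0,89,85.4, 0,0,0,-1,0,89,85.4, 0,0,0,-1,0,89,45, 0,0,0,-1,0,89,45]';python3 -m inch '[0,0,0,0,0,0,45,0,0,0,0,0,0,45,0,0,0,0,0,0,45,0,0,0,0,0,0,45]'; python3 -c "
from h import *
to(.45,-.3136,.012,-45)"
```

```text
time: 3.42
ee_pos: [0.4506, -0.3133, 0.0136]
ee_rot: [2.9, 1.202, 0.003]
wrist_force: [6.4, -5.3, 36.8]
opening: 0.0521
finger_force: 21.9
time: 3.92
ee_pos: [0.4504, -0.3129, 0.0153]
ee_rot: [2.901, 1.202, 0.005]
wrist_force: [-4.7, 5.0, 25.7]
opening: 0.0454
finger_force: 13.0
t 3.92 pos [ 0.4504 -0.3129  0.0153] shift [-0.8  0.2  3.3] yawY -45.0 ('turn z', np.float64(0.0)) tilt 0.23 open 45.4 F [-4.7  5.  25.7] 13.0
```

```bash
python3 -c "
from h import *
o=[]
for n in('top','scene'):
    c=arm.read_camera(n);i=c['img'][:,:,::-1];i=i[150:260,310:430] if n=='top' else i[110:190,190:290]
    o.append(cv2.resize(i,(400,400)))
cv2.imwrite('pics/g2.png',np.hstack(o));print(arm.observe())"
```

```text
{'time': 4.025, 'joints': array([ 0.32072996,  0.63008454,  0.37847533,  1.92876575, -0.37256416,
        0.64755123,  0.14759305]), 'dq': array([-0.00186997,  0.00057939, -0.00020184,  0.00072792,  0.00083933,
        0.00016564, -0.00188044]), 'joint_torque': array([ 7.69758504e-01, -4.61311698e+01,  5.56992352e+00, -1.48941877e+01,
       -2.00729915e-01, -2.85084151e+00,  1.55331526e-02]), 'ee_pos': array([ 0.45032319, -0.31292044,  0.01530705]), 'ee_rot': array([2.90062162, 1.20149498, 0.00539409]), 'wrist_force': array([-4.88660113,  4.87640529, 25.11769629]), 'moment': array([ 1.31839444,  1.28421436, -0.01637541]), 'finger_force': 12.994316221426345, 'opening': 0.04521219950938766}
```

View pics/g2.png

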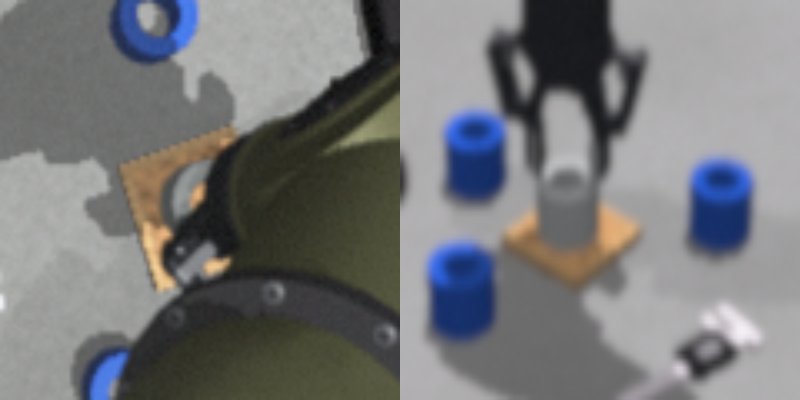

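```bash
python3 -c "
from h import *
c=arm.read_camera('scene')
print(ray(c,[(217.5,119),(246,122.5),(231.6,120.7)],.113),ray(c,[(232,145.5)],.054))
i=cv2.imread('pics/scene1.png')
print(ray(c,[(190+570/4,110+175/5)],.054), ray(c,[(190+172/4,110+212/5)],.054))
"
python3 -m inch '[0,0,0,0,0,0,85,0,0,0,0,0,0,85,0,0,0,0,0,0,85,0,0,0,0,0,0,85]'; python3 -c "
from h import *
o=[]
for n in('top','scene'):
    c=arm.read_camera(n);i=c['img'][:,:,::-1];i=i[150:260,310:430] if n=='top' else i[110:190,190:290]
    o.append(cv2.resize(i,(400,400) if n=='top' else(400,320)))
o[1]=np.vstack([o[1],o[1][:80]*0])
cv2.imwrite('pics/g3.png',np.hstack(o));to(.45,-.3136,.1)"
```

```text
[[ 0.45319839 -0.40314   ]
 [ 0.38079746 -0.32962821]
 [ 0.4170705  -0.36665849]] [[ 0.45129562 -0.30636028]]
[[ 0.1489813  -0.13020846]] [[ 0.47062546 -0.26636642]]
time: 4.58
ee_pos: [0.4494, -0.3127, 0.0113]
ee_rot: [-2.902, -1.202, 0.0]
wrist_force: [0.4, -0.2, 0.3]
opening: 0.0851
finger_force: 0.0
t 4.67 pos [ 0.4493 -0.3127  0.0112] shift [ -0.2   1.1 -88.8] yawY -45.0  tilt 0.02 open 85.1 F [ 0.1 -0.2 -0.8] 0.0
```

View pics/g3.png

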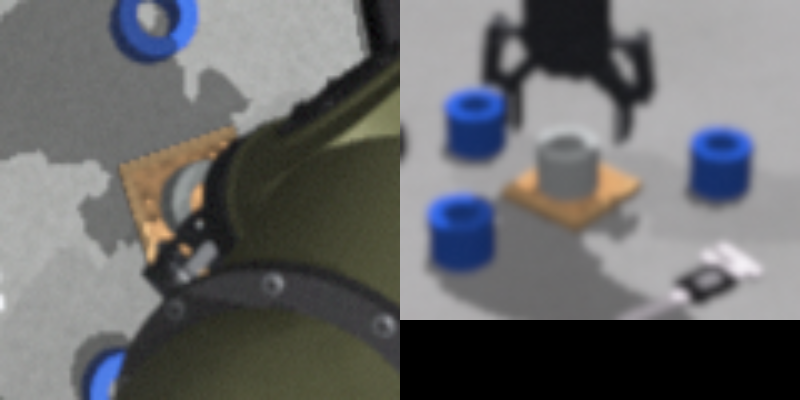

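```bash
python3 -c "
from h import *
a=arm.read_camera('top');b=arm.read_camera('scene')
cv2.imwrite('pics/b4.png',cv2.resize(b['img'][90:190,180:300,::-1],(720,600),interpolation=2))
for z in(.0,.02,.04,.06,.08,.1,.12): print(z,ray(a,[(370,221),(365,226)],z).round(3).tolist(),ray(b,[(245.5,145),(218.7,141)],z).round(3).tolist())
R=np.array(b['R']);
for n,c in(('top',a),('scene',b)):
  R=np.array(c['R']);t=np.array(c['t']);K=np.array([[c['fx'],0,c['cx']],[0,c['fy'],c['cy']],[0,0,1.]])
  P=np.array([[.4494,-.3127,z] for z in(.011,.05,.1,.15)]+[[.4494-.7071*.0425,-.3127+.7071*.0425,.024],[.4494+.7071*.0425,-.3127-.7071*.0425,.024]])
  print(n,cv2.projectPoints(P,cv2.Rodrigues(R)[0],t,K,np.array([c['k1'],0,0,0]))[0][:,0].round(1).tolist())
"
```

```text
0.0 [[0.413, -0.318], [0.401, -0.306]] [[0.364, -0.36], [0.434, -0.436]]
0.02 [[0.413, -0.314], [0.401, -0.302]] [[0.381, -0.332], [0.45, -0.407]]
0.04 [[0.414, -0.309], [0.402, -0.297]] [[0.398, -0.305], [0.465, -0.377]]
0.06 [[0.414, -0.304], [0.402, -0.293]] [[0.415, -0.277], [0.481, -0.348]]
0.08 [[0.414, -0.299], [0.403, -0.288]] [[0.432, -0.249], [0.496, -0.318]]
0.1 [[0.415, -0.295], [0.403, -0.284]] [[0.449, -0.221], [0.512, -0.289]]
0.12 [[0.415, -0.29], [0.404, -0.279]] [[0.466, -0.194], [0.527, -0.259]]
top [[368.6, 206.0], [372.5, 205.6], [378.2, 205.1], [384.4, 204.6], [357.2, 218.4], [382.5, 193.4]]
scene [[231.7, 155.0], [231.6, 145.5], [231.4, 133.0], [231.2, 119.9], [243.5, 153.4], [220.0, 150.3]]
```

View pics/b4.png

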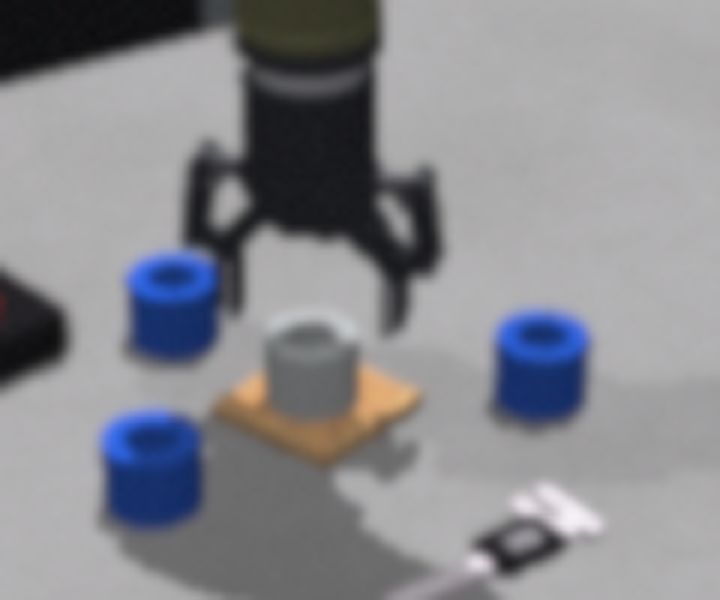

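The picture shows the fingertips at about (219,142) and (246,145) in full-image pixels, just above the ring top. With the 25 N upward force, that means the fingers closed on the ring's top: the true tip is about 35 mm higher than the pose reading suggests. I'll lower further, watching the force.

```bash
python3 -m inch '[0,0,0,0,0,10,85.4, 0,0,0,0,0,20,85.4, 0,0,0,0,0,28,85.4, 0,0,0,0,0,28,85.4]'; python3 -c "
from h import *
b=arm.read_camera('scene')
cv2.imwrite('pics/b5.png',cv2.resize(b['img'][90:190,180:300,::-1],(720,600),interpolation=2))
to(.45,-.3136,-.023)"
```

```text
time: 5.28
ee_pos: [0.4488, -0.3124, -0.0176]
ee_rot: [-2.901, -1.202, 0.002]
wrist_force: [0.3, -0.3, 0.1]
opening: 0.0856
finger_force: 0.0
t 5.33 pos [ 0.4491 -0.3126 -0.0171] shift [-0.   1.4  5.9] yawY -45.0  tilt 0.06 open 85.2 F [-0.3  0.6 -0.9] 0.0
```

View pics/b5.png

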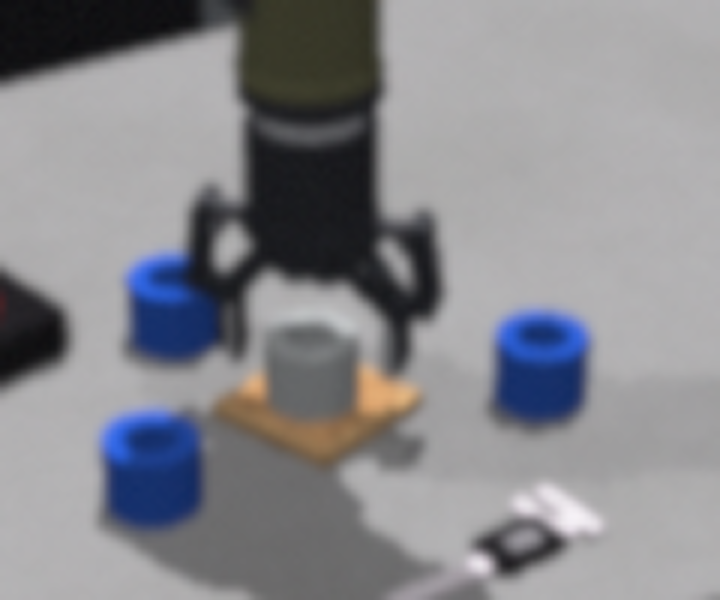

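The fingers now straddle the ring (tips at about (237,355) and (397,365), ring at (312,370)). Closing.

```bash
python3 -m inch '[0,0,0,0,0,5,85.4, 0,0,0,0,0,5,50, 0,0,0,0,0,5,50,0,0,0,0,0,5,50,0,0,0,0,0,5,50]';python3 -m inch '[0,0,0,0,0,0,50,0,0,0,0,0,0,50,0,0,0,0,0,-15,50,0,0,0,0,0,-30,50,0,0,0,0,0,-30,50]'; python3 -c "
from h import *
to(.658,-.103,.06)
b=arm.read_camera('scene')
cv2.imwrite('pics/b6.png',cv2.resize(b['img'][90:190,180:300,::-1],(360,300),interpolation=2))"
```

```text
time: 5.95
ee_pos: [0.4499, -0.3132, -0.021]
ee_rot: [2.901, 1.202, 0.001]
wrist_force: [0.7, 0.1, 5.3]
opening: 0.0555
finger_force: 63.4
time: 6.58
ee_pos: [0.4501, -0.3133, 0.0098]
ee_rot: [2.9, 1.202, 0.002]
wrist_force: [0.2, 0.2, -6.6]
opening: 0.0559
finger_force: 65.5
t 6.58 pos [ 0.4501 -0.3133  0.0098] shift [295.7  -1.5 -50.1] yawY -45.0  tilt 0.13 open 55.9 F [ 0.2  0.2 -6.6] 65.5
```

View pics/b6.png

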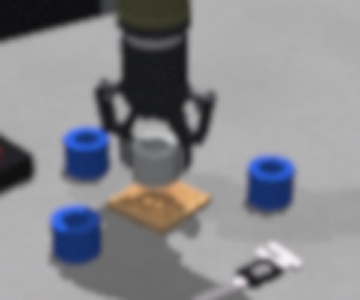

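```bash
python3 -m inch '[0,0,0,0,0,-50,50, 0,0,0,60,0,-50,50, 0,0,0,120,0,-50,50,0,0,0,180,0,-50,50,0,0,0,240,0,-50,50]';python3 -m inch '[0,0,0,55.7,-1.5,0,50,0,0,0,55.7,-1.5,0,50,0,0,0,55.7,-1.5,30,50,0,0,0,55.7,-1.5,50,50,0,0,0,55.7,-1.5,50,50]'; python3 -c "
from h import *
to(.658,-.103,-.025)
b=arm.read_camera('scene')
cv2.imwrite('pics/b7.png',cv2.resize(b['img'][130:240,150:280,::-1],(520,440),interpolation=2))"
```

```text
time: 7.25
ee_pos: [0.6198, -0.1412, 0.0577]
ee_rot: [-2.902, -1.202, 0.002]
wrist_force: [0.4, -0.4, -5.8]
opening: 0.0552
finger_force: 67.9
time: 7.88
ee_pos: [0.6551, -0.1022, 0.006]
ee_rot: [-2.9, -1.201, 0.007]
wrist_force: [0.5, -0.1, -5.9]
opening: 0.0555
finger_force: 67.7
t 7.88 pos [ 0.6551 -0.1022  0.006 ] shift [ 1.6  2.8 30.9] yawY -45.0  tilt 0.3 open 55.5 F [ 0.5 -0.1 -5.9] 67.7
```

View pics/b7.png

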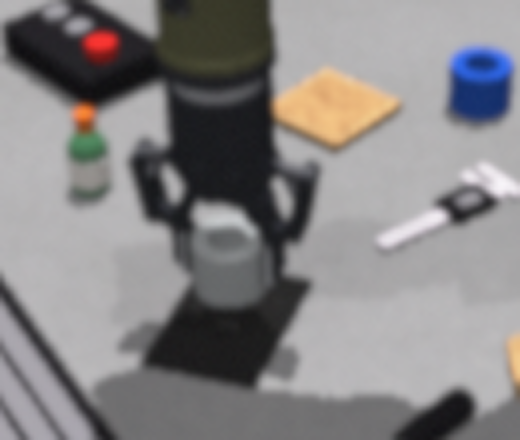

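The ring hangs over the mat (its bottom at about (230,305) in the crop, mat centre at about (228,325)). Lowering it until contact.

```bash
python3 -m inch '[0,0,0,0,0,12,50,0,0,0,0,0,24,50,0,0,0,0,0,27,50,0,0,0,0,0,27,50]';python3 -c "
from h import *
to(.658,-.103,-.025)"
```

```text
time: 8.43
ee_pos: [0.6572, -0.1025, -0.0189]
ee_rot: [-2.902, -1.202, 0.001]
wrist_force: [-0.2, 0.1, -6.3]
opening: 0.0554
finger_force: 67.8
t 8.43 pos [ 0.6572 -0.1025 -0.0189] shift [0.2 0.9 6.1] yawY -45.0  tilt 0.03 open 55.4 F [-0.2  0.1 -6.3] 67.8
```

```bash
python3 -m inch '[0,0,0,0,0,2,50,0,0,0,0,0,3,50,0,0,0,0,0,3,50]';python3 -c "
from h import *
to(.658,-.103,-.025)"
```

```text
time: 8.8
ee_pos: [0.6574, -0.1026, -0.0215]
ee_rot: [2.902, 1.202, 0.0]
wrist_force: [0.4, -1.1, -6.6]
opening: 0.0556
finger_force: 67.8
t 8.8 pos [ 0.6574 -0.1026 -0.0215] shift [0.1 0.7 3.5] yawY -45.0  tilt 0.0 open 55.6 F [ 0.4 -1.1 -6.6] 67.8
```

```bash
python3 -m inch '[0,0,0,0,0,1.5,50,0,0,0,0,0,3,50,0,0,0,0,0,3.5,50,0,0,0,0,0,3.5,50]';python3 -c "
from h import *
to(.658,-.103,-.025)"
```

```text
time: 9.3
ee_pos: [0.6574, -0.1025, -0.0248]
ee_rot: [-2.902, -1.202, -0.0]
wrist_force: [-1.1, 0.3, -0.4]
opening: 0.0554
finger_force: 68.2
t 9.3 pos [ 0.6574 -0.1025 -0.0248] shift [0.1 0.7 0.2] yawY -45.0  tilt 0.01 open 55.4 F [-1.1  0.3 -0.4] 68.2
```

```bash
python3 -m inch '[0,0,0,0,0,0,85.4,0,0,0,0,0,0,85.4,0,0,0,0,0,0,85.4,0,0,0,0,0,-30,85.4,0,0,0,0,0,-90,85.4]';python3 -c "
from h import *
to(.4755,.0765,.075,-44)"
```

```text
time: 9.93
ee_pos: [0.6557, -0.1019, 0.0635]
ee_rot: [-2.9, -1.201, 0.007]
wrist_force: [1.2, 0.2, 1.2]
opening: 0.0851
finger_force: 0.0
t 9.93 pos [ 0.6557 -0.1019  0.0635] shift [  -1.3 -253.6  -10.5] yawY -45.0 ('turn z', np.float64(-1.0)) tilt 0.3 open 85.1 F [1.2 0.2 1.2] 0.0
```

```bash
python3 -m inch '[0,0,-2,-1,-60,-10,85.4,0,0,-2,-1,-120,-10,85.4,0,0,-2,-1,-180,-10,85.4,0,0,-2,-1,-240,-10,85.4,0,0,-2,-1,-255,-10,85.4]';python3 -m inch '[0,0,0,0,0,0,85.4]'; python3 -c "
from h import *
from tops import top
to(.4755,.0765,-.015,-44)
a=arm.read_camera('top');b=arm.read_camera('scene')
top(a,278,118,.050)
o=np.hstack([cv2.resize(b['img'][150:250,230:330],(500,500)),cv2.resize(a['img'][140:240,140:240],(300,300)).repeat(1,0) if 0 else np.vstack([cv2.resize(a['img'][140:240,150:250],(300,300)),np.zeros((200,300,3),np.uint8)])])
cv2.imwrite('pics/b8.png',o[:,:,::-1])"
```

```text
time: 10.55
ee_pos: [0.4735, 0.0801, 0.075]
ee_rot: [-2.876, -1.258, 0.002]
wrist_force: [0.5, -0.4, 0.7]
opening: 0.0852
finger_force: 0.0
time: 10.68
ee_pos: [0.4766, 0.0776, 0.0753]
ee_rot: [2.88, 1.255, 0.002]
wrist_force: [-0.2, -0.3, 0.2]
opening: 0.0856
finger_force: 0.0
t 10.68 pos [0.4766 0.0776 0.0753] shift [-1.7 -0.1 90.3] yawY -42.9 ('turn z', np.float64(1.1)) tilt 0.06 open 85.6 F [-0.2 -0.3  0.2] 0.0
[ 657.  -102.7] area 2222 circ ((656.9367065429688, -102.86189270019531), 27.278779983520508) rect ((657.4617309570312, -102.13629150390625), (52.70677185058594, 52.034725189208984), 0.257239431142807)
  edges len [22. 20. 19. 26. 23. 19. 33.] ang [122. 167.  30.  80. 136.   0.  59.]
```

View pics/b8.png

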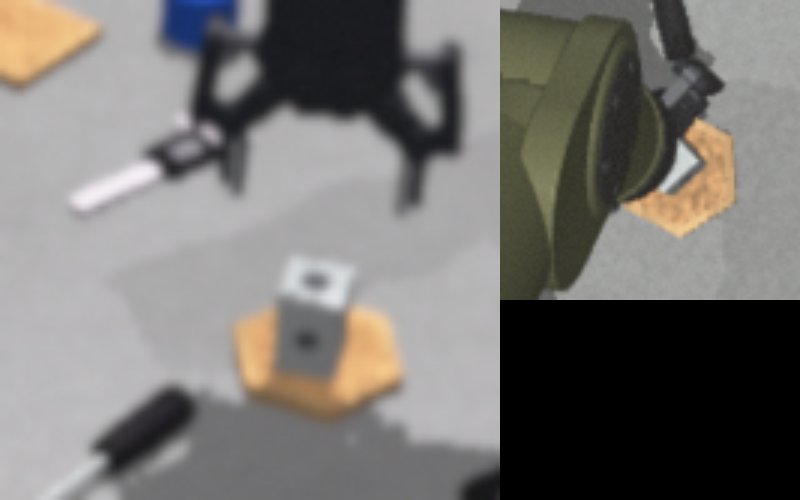

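The ring stands centred on the mat, and the gripper is above the block (block top at about (315,280) in the crop, fingers at x of about 235 and 408). Descend, grip and lift.

```bash
python3 -m inch '[0,0,0,-1,0,50,85.4,0,0,0,-1,0,88,85.4,0,0,0,-1,0,88,85.4,0,0,0,-1,0,88,30,0,0,0,-1,0,88,30]';python3 -m inch '[0,0,0,0,0,0,30,0,0,0,0,0,0,30,0,0,0,0,0,0,30,0,0,0,0,0,0,30]';python3 -c "
from h import *
to(.4755,.0765,-.015,-44)"
```

```text
time: 11.4
ee_pos: [0.4771, 0.076, -0.0117]
ee_rot: [2.881, 1.252, 0.004]
wrist_force: [-0.4, -0.6, -0.5]
opening: 0.0514
finger_force: 0.0
time: 11.9
ee_pos: [0.4764, 0.0766, -0.0117]
ee_rot: [-2.881, -1.253, -0.003]
wrist_force: [-1.4, -0.9, 7.7]
opening: 0.0374
finger_force: 58.8
t 11.9 pos [ 0.4764  0.0766 -0.0117] shift [-0.7 -0.6  3.3] yawY -43.0 ('turn z', np.float64(1.0)) tilt 0.13 open 37.4 F [-1.4 -0.9  7.7] 58.8
```

```bash
python3 -m inch '[0,0,0,0,0,-30,30,0,0,0,0,0,-80,30,0,0,0,0,0,-80,30]';python3 -c "
from h import *
to(.4475,-.3124,.07)"
```

```text
time: 12.28
ee_pos: [0.4779, 0.0766, 0.0701]
ee_rot: [2.88, 1.253, 0.01]
wrist_force: [0.5, 0.8, -4.2]
opening: 0.0374
finger_force: 61.4
t 12.28 pos [0.4779 0.0766 0.0701] shift [-305.3  242.9   -0.7] yawY -43.0  tilt 0.37 open 37.4 F [ 0.5  0.8 -4.2] 61.4
```

```bash
python3 -m inch '[0,0,0,-40,32,0,30,0,0,0,-85,67,0,30,0,0,0,-130,103,0,30,0,0,0,-175,139,0,30,0,0,0,-220,175,0,30]';python3 -m inch '[0,0,0,-40,32,0,30,0,0,0,-70,56,0,30,0,0,0,-84,67.5,0,30,0,0,0,-84,67.5,0,30]';python3 -c "
from h import *
to(.4475,-.3124,-.0117)"
```

```text
time: 12.9
ee_pos: [0.4529, -0.205, 0.0661]
ee_rot: [-2.879, -1.254, 0.001]
wrist_force: [1.3, 0.1, -4.0]
opening: 0.0376
finger_force: 61.2
time: 13.4
ee_pos: [0.4451, -0.3117, 0.0662]
ee_rot: [-2.881, -1.25, 0.001]
wrist_force: [0.2, 0.4, -5.6]
opening: 0.0377
finger_force: 61.2
t 13.4 pos [ 0.4451 -0.3117  0.0662] shift [ 1.1  2.3 77.9] yawY -43.1  tilt 0.06 open 37.7 F [ 0.2  0.4 -5.6] 61.2
```

```bash
python3 -m inch '[0,0,0,1,2,40,30,0,0,0,1,2,65,30,0,0,0,1,2,72,30,0,0,0,1,2,72,30]';python3 -m inch '[0,0,0,0,0,2,30,0,0,0,0,0,4,30,0,0,0,0,0,5,30,0,0,0,0,0,5,30]';python3 -c "
from h import *
to(.4475,-.3124,-.0117)"
```

```text
time: 13.9
ee_pos: [0.4482, -0.3108, -0.0051]
ee_rot: [-2.879, -1.254, 0.0]
wrist_force: [-0.7, 0.3, -5.2]
opening: 0.0375
finger_force: 61.0
time: 14.4
ee_pos: [0.4479, -0.3121, -0.01]
ee_rot: [2.881, 1.253, 0.0]
wrist_force: [-0.5, 0.4, -4.5]
opening: 0.0374
finger_force: 61.0
t 14.4 pos [ 0.4479 -0.3121 -0.01  ] shift [-0.5 -0.1  1.7] yawY -43.0  tilt 0.01 open 37.4 F [-0.5  0.4 -4.5] 61.0
```

```bash
python3 -m inch '[0,0,0,0,0,1,30,0,0,0,0,0,2,30,0,0,0,0,0,2,30]';python3 -c "
from h import *
to(.4475,-.3124,-.0117)"
```

```text
time: 14.78
ee_pos: [0.4479, -0.3121, -0.0116]
ee_rot: [2.881, 1.252, 0.001]
wrist_force: [-1.6, 1.1, 3.0]
opening: 0.0374
finger_force: 61.8
t 14.78 pos [ 0.4479 -0.3121 -0.0116] shift [-0.5 -0.1  0.1] yawY -43.0  tilt 0.03 open 37.4 F [-1.6  1.1  3. ] 61.8
```

```bash
python3 -m inch '[0,0,0,0,0,0,85.4,0,0,0,0,0,0,85.4,0,0,0,0,0,0,85.4,0,0,0,0,0,-30,85.4,0,0,0,0,0,-90,85.4]';python3 -m inch '[0,0,0,0,-50,0,85.4,0,0,0,50,-100,0,85.4,0,0,0,100,-150,0,85.4,0,0,0,150,-200,0,85.4,0,0,0,150,-200,0,85.4]';python3 -c "
from h import *
from tops import top
a=arm.read_camera('top');b=arm.read_camera('scene')
print('hex');top(a,118,139,.054,20,172)
print('block');top(a,369,206,.066,20,165)
to(.605,.287,.08)
o=np.hstack([cv2.resize(b['img'][70:270,180:330],(300,400)),cv2.resize(a['img'][110:240,90:220],(400,400))])
cv2.imwrite('pics/b9.png',o[:,:,::-1])"
```

```text
time: 15.4
ee_pos: [0.4467, -0.311, 0.077]
ee_rot: [-2.877, -1.251, 0.005]
wrist_force: [0.5, 0.2, -0.1]
opening: 0.0853
finger_force: 0.0
time: 16.02
ee_pos: [0.4033, -0.0623, 0.0778]
ee_rot: [-2.877, -1.259, -0.0]
wrist_force: [0.2, -0.2, -0.3]
opening: 0.0855
finger_force: 0.0
hex
[605.9 289.2] area 1657 circ ((607.0167236328125, 288.953125), 26.085790634155273) rect ((604.8744506835938, 288.5080871582031), (47.32139587402344, 44.946895599365234), 85.1165771484375)
  edges len [32. 17. 26. 23. 23. 26.] ang [169.  35.  96. 158.  33.  85.]
block
[ 448.7 -311.8] area 1358 circ ((448.2286376953125, -311.7780456542969), 25.116954803466797) rect ((448.7306213378906, -311.4002380371094), (36.450843811035156, 38.86405563354492), 45.32069778442383)
  edges len [34. 35. 37. 35.] ang [138.  45. 138.  50.]
t 16.12 pos [ 0.4037 -0.0628  0.0778] shift [393.6 -89.2  -1.8] yawY -42.7  tilt 0.08 open 85.5 F [-0.  -0.2 -0. ] 0.0
```

View pics/b9.png

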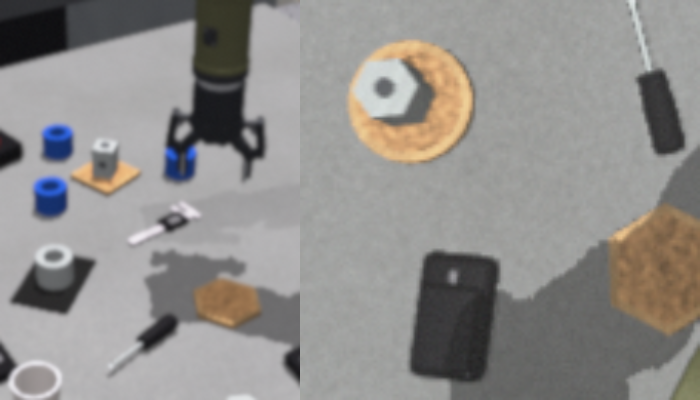

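The block now stands on the square plate at (448.7,-311.8). The hexagon's mark is at pixel (117.6,138.3). Going to the hexagon with a 12° turn.

```bash
python3 -m inch '[0,0,6,50,-10,-10,85.4,0,0,12,110,-25,-10,85.4,0,0,12,170,-39,-10,85.4,0,0,12,230,-53,-10,85.4,0,0,12,290,-66,-10,85.4]';python3 -c "
from h import *
to(.604,.2875,.08,-54.5)"
```

```text
time: 16.75
ee_pos: [0.5551, 0.1916, 0.088]
ee_rot: [2.996, 0.943, 0.001]
wrist_force: [1.3, -1.4, 0.5]
opening: 0.0854
finger_force: 0.0
t 16.75 pos [0.5551 0.1916 0.088 ] shift [ 95.  -50.6   8. ] yawY -55.1 ('turn z', np.float64(-0.6)) tilt 0.07 open 85.4 F [ 1.3 -1.4  0.5] 0.0
```

```bash
python3 -m inch '[0,0,0,50,-25,8,85.4,0,0,0,85,-45,8,85.4,0,0,0,93,-49.5,8,85.4,0,0,0,93,-49.5,8,85.4]';python3 -c "
from h import *
to(.604,.2875,-.021,-54.5)
a=arm.read_camera('top');b=arm.read_camera('scene')
o=np.hstack([cv2.resize(b['img'][220:320,250:350],(400,400)),cv2.resize(a['img'][90:190,70:170],(400,400))])
cv2.imwrite('pics/b10.png',o[:,:,::-1])"
```

```text
time: 17.25
ee_pos: [0.6017, 0.2836, 0.0795]
ee_rot: [2.995, 0.943, -0.001]
wrist_force: [-0.4, -0.9, 0.4]
opening: 0.0856
finger_force: 0.0
t 17.25 pos [0.6017 0.2836 0.0795] shift [  4.2  -2.  100.5] yawY -55.0 ('turn z', np.float64(-0.5)) tilt 0.08 open 85.6 F [-0.4 -0.9  0.4] 0.0
```

View pics/b10.png

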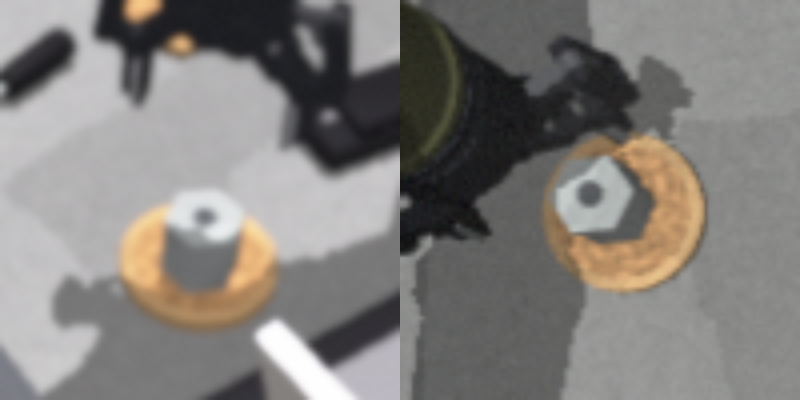

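The hexagon's mark is at (117.5,138.3) in the top image and the fingers are clear of it. Descend with a small correction and close.

```bash
python3 -m inch '[0,0,0,4,-2,30,85.4,0,0,0,4,-2,75,85.4,0,0,0,4,-2,100,85.4,0,0,0,4,-2,100,85.4]';python3 -c "
from h import *
b=arm.read_camera('scene');print(ray(b,[(301.2,273.8)],.054))
to(.604,.2875,-.021,-54.5)"
```

```text
time: 17.85
ee_pos: [0.6019, 0.2867, -0.0215]
ee_rot: [2.996, 0.941, -0.006]
wrist_force: [0.9, -0.1, 0.3]
opening: 0.0855
finger_force: 0.0
[[0.60523414 0.29220022]]
t 17.9 pos [ 0.6032  0.2873 -0.0198] shift [0.7 0.3 1.2] yawY -55.1 ('turn z', np.float64(-0.6)) tilt 0.07 open 85.7 F [ 0.6 -0.   0.3] 0.0
```

```bash
python3 -m inch '[0,0,0,1,0,0,36,0,0,0,1,0,0,36,0,0,0,1,0,0,36,0,0,0,1,0,0,36,0,0,0,1,0,0,36]';python3 -m inch '[0,0,0,0,0,0,36,0,0,0,0,0,0,36,0,0,0,0,0,0,36]';python3 -c "
from h import *
to(.4685,.0746,-.021)"
```

```text
time: 18.52
ee_pos: [0.6051, 0.2896, -0.0186]
ee_rot: [-2.996, -0.945, -0.004]
wrist_force: [-0.2, -0.8, 6.2]
opening: 0.043
finger_force: 62.9
time: 18.9
ee_pos: [0.6052, 0.2897, -0.0186]
ee_rot: [-2.996, -0.945, -0.004]
wrist_force: [-0.5, -0.6, 5.7]
opening: 0.0434
finger_force: 62.9
t 18.9 pos [ 0.6052  0.2897 -0.0186] shift [-235.3   97.8    2. ] yawY -55.0  tilt 0.14 open 43.4 F [-0.5 -0.6  5.7] 62.9
```

```bash
python3 -m inch '[0,0,0,0,0,-30,36,0,0,0,0,0,-80,36,0,0,0,-40,16,-80,36,0,0,0,-85,35,-80,36,0,0,0,-135,56,-80,36]';python3 -m inch '[0,0,0,-40,17,0,36,0,0,0,-80,34,0,36,0,0,0,-99,41,0,36,0,0,0,-99,41,0,36]';python3 -c "
from h import *
to(.4685,.0746,-.0186)"
```

```text
time: 19.52
ee_pos: [0.5244, 0.1654, 0.0597]
ee_rot: [2.996, 0.947, -0.0]
wrist_force: [1.3, -1.3, -3.9]
opening: 0.043
finger_force: 62.4
time: 20.02
ee_pos: [0.4673, 0.075, 0.0601]
ee_rot: [-2.997, -0.941, 0.001]
wrist_force: [0.5, 0.3, -4.2]
opening: 0.0435
finger_force: 62.4
t 20.02 pos [0.4673 0.075  0.0601] shift [ 0.8  1.  78.7] yawY -55.1  tilt 0.03 open 43.5 F [ 0.5  0.3 -4.2] 62.4
```

```bash
python3 -m inch '[0,0,0,0,1,40,36,0,0,0,0,1,65,36,0,0,0,0,1,74,36,0,0,0,0,1,74,36,0,0,0,0,1,76,36]';python3 -m inch '[0,0,0,0,0,1,36,0,0,0,0,0,2,36,0,0,0,0,0,2,36]';python3 -c "
from h import *
to(.4685,.0746,-.0186)"
```

```text
time: 20.65
ee_pos: [0.4697, 0.0754, -0.0154]
ee_rot: [2.996, 0.945, 0.003]
wrist_force: [0.6, 0.4, -4.5]
opening: 0.0432
finger_force: 62.1
time: 21.02
ee_pos: [0.4687, 0.0751, -0.018]
ee_rot: [-2.996, -0.945, -0.0]
wrist_force: [0.8, -0.8, -4.8]
opening: 0.0433
finger_force: 62.1
t 21.02 pos [ 0.4687  0.0751 -0.018 ] shift [-0.5  0.3  0.6] yawY -55.0  tilt 0.01 open 43.3 F [ 0.8 -0.8 -4.8] 62.1
```

```bash
python3 -m inch '[0,0,0,0,0,1,36,0,0,0,0,0,1.5,36,0,0,0,0,0,1.5,36]'; python3 -c "
from h import *
to(.657,-.1027,.07,-45)"
```

```text
time: 21.4
ee_pos: [0.4688, 0.0751, -0.0187]
ee_rot: [-2.996, -0.944, -0.001]
wrist_force: [-2.9, 0.3, 10.8]
opening: 0.0434
finger_force: 64.2
t 21.4 pos [ 0.4688  0.0751 -0.0187] shift [ 52.3 253.6 -88.7] yawY -55.0 ('turn z', np.float64(-10.0)) tilt 0.06 open 43.4 F [-2.9  0.3 10.8] 64.2
```

```bash
python3 -m inch '[0,0,0,0,0,-0.5,85.4,0,0,0,0,0,-0.5,85.4,0,0,0,0,0,-0.5,85.4,0,0,0,0,0,-30,85.4,0,0,0,0,0,-90,85.4]'; python3 -m inch '[0,0,0,0,0,0,85.4,0,0,0,13,60,0,85.4,0,0,0,25,120,0,85.4,0,0,0,37,180,0,85.4,0,0,0,49,237,0,85.4]';python3 -c "
from h import *
from tops import top
a=arm.read_camera('top')
print('hex');top(a,209,197,.054,20,172)
to(.657,-.1027,.07)"
```

```text
time: 22.02
ee_pos: [0.4672, 0.0749, 0.0698]
ee_rot: [2.996, 0.944, -0.008]
wrist_force: [1.0, 0.2, -0.2]
opening: 0.0852
finger_force: 0.0
time: 22.65
ee_pos: [0.6457, -0.0922, 0.0692]
ee_rot: [-2.995, -0.945, 0.001]
wrist_force: [1.2, 0.6, 0.2]
opening: 0.0853
finger_force: 0.0
hex
[429.2  28.4] area 177 circ ((430.72845458984375, 30.77692222595215), 11.73743724822998) rect ((431.641845703125, 30.78457260131836), (18.64548683166504, 16.376811981201172), 0.4763595461845398)
  edges len [23. 16. 19.] ang [144.  90.   8.]
t 22.7 pos [ 0.6501 -0.1     0.0695] shift [ 4.1  6.1 -0.5] yawY -55.3  tilt 0.4 open 84.8 F [ 5.4 -4.5  1.6] 0.0
```

```bash
python3 -m inch '[0,0,0,3,2,0,85.4,0,0,0,3,2,0,85.4]'; python3 -c "
from h import *
to(.657,-.1027,-.025)
b=arm.read_camera('scene')
cv2.imwrite('pics/b11.png',cv2.resize(b['img'][140:260,170:330,::-1],(640,480),interpolation=2))"
```

```text
time: 22.95
ee_pos: [0.6475, -0.0894, 0.0693]
ee_rot: [-2.994, -0.945, 0.002]
wrist_force: [-0.3, -0.3, -0.7]
opening: 0.0857
finger_force: 0.0
t 22.95 pos [ 0.6475 -0.0894  0.0693] shift [ 0.2 16.5 94.2] yawY -54.9  tilt 0.14 open 85.7 F [-0.3 -0.3 -0.7] 0.0
```

View pics/b11.png

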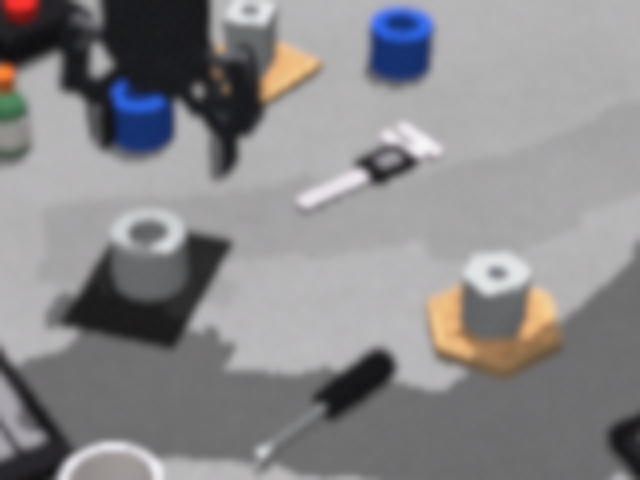

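The ring stands on the mat at (150,235) in the crop and the hexagon on the hex plate at (497,275). The gripper still needs a 16 mm shift.

```bash
python3 -m inch '[0,0,0,0,10,0,85.4,0,0,0,0,16,0,85.4,0,0,0,0,16,0,85.4,0,0,0,0,16,30,85.4,0,0,0,0,16,30,85.4]'; python3 -c "
from h import *
to(.657,-.1027,-.025)"
```

```text
time: 23.62
ee_pos: [0.6558, -0.1031, 0.0385]
ee_rot: [-2.994, -0.944, 0.006]
wrist_force: [-0.7, 0.2, -0.1]
opening: 0.0856
finger_force: 0.0
t 23.62 pos [ 0.6558 -0.1031  0.0385] shift [ 1.3  0.6 63.5] yawY -55.0  tilt 0.25 open 85.6 F [-0.7  0.2 -0.1] 0.0
```

```bash
python3 -m inch '[0,0,0,0,0,30,85.4,0,0,0,0,0,60,85.4,0,0,0,0,0,62,85.4,0,0,0,0,0,62,85.4,0,0,0,0,0,62,50]'; python3 -m inch '[0,0,0,0,0,0,50,0,0,0,0,0,0,50,0,0,0,0,0,0,50,0,0,0,0,0,0,50]';python3 -c "
from h import *
to(.6018,.2834,-.02)"
```

```text
time: 24.25
ee_pos: [0.6586, -0.1043, -0.0199]
ee_rot: [2.995, 0.944, 0.003]
wrist_force: [0.5, 0.1, -0.1]
opening: 0.0698
finger_force: 0.0
time: 24.75
ee_pos: [0.6579, -0.1034, -0.0198]
ee_rot: [-2.995, -0.945, -0.002]
wrist_force: [-2.8, 2.0, 8.3]
opening: 0.0545
finger_force: 62.4
t 24.75 pos [ 0.6579 -0.1034 -0.0198] shift [ 175.9 -349.     0.5] yawY -55.0  tilt 0.1 open 54.5 F [-2.8  2.   8.3] 62.4
```

```bash
python3 -m inch '[0,0,0,0,0,-30,50,0,0,0,0,0,-85,50,0,0,0,20,-40,-85,50,0,0,0,45,-90,-85,50,0,0,0,70,-140,-85,50]'; python3 -m inch '[0,0,0,25,-50,0,50,0,0,0,50,-100,0,50,0,0,0,75,-149,0,50,0,0,0,95,-189,0,50,0,0,0,103,-204,0,50]';python3 -c "
from h import *
to(.6018,.2834,-.0158)"
```

```text
time: 25.38
ee_pos: [0.6336, 0.0525, 0.0632]
ee_rot: [-2.996, -0.944, 0.001]
wrist_force: [0.4, 1.0, -6.0]
opening: 0.0543
finger_force: 66.0
time: 26.0
ee_pos: [0.5996, 0.2818, 0.0625]
ee_rot: [-2.991, -0.952, 0.003]
wrist_force: [-0.2, -0.6, -5.6]
opening: 0.0543
finger_force: 66.0
t 26.0 pos [0.5996 0.2818 0.0625] shift [ 2.8  0.2 78.3] yawY -54.7  tilt 0.17 open 54.3 F [-0.2 -0.6 -5.6] 66.0
```

```bash
python3 -m inch '[0,0,0,2,-2,40,50,0,0,0,2,-2,65,50,0,0,0,2,-2,73,50,0,0,0,2,-2,73,50]'; python3 -m inch '[0,0,0,0,0,1,50,0,0,0,0,0,2,50,0,0,0,0,0,3,50,0,0,0,0,0,3,50]';python3 -c "
from h import *
to(.6018,.2834,-.0158)"
```

```text
time: 26.5
ee_pos: [0.6026, 0.279, -0.0096]
ee_rot: [2.996, 0.943, -0.001]
wrist_force: [0.2, -0.0, -5.7]
opening: 0.0543
finger_force: 66.0
time: 27.0
ee_pos: [0.6024, 0.2799, -0.0125]
ee_rot: [-2.996, -0.945, -0.0]
wrist_force: [1.0, -0.0, -6.0]
opening: 0.0544
finger_force: 66.0
t 27.0 pos [ 0.6024  0.2799 -0.0125] shift [ 1.5 -3.2  3.3] yawY -55.0  tilt 0.01 open 54.4 F [ 1. -0. -6.] 66.0
```

```bash
python3 -m inch '[0,0,0,1.5,-3,0,50,0,0,0,1.5,-3,2,50,0,0,0,1.5,-3,3.5,50,0,0,0,1.5,-3,3.5,50]';python3 -c "
from h import *
to(.6018,.2834,-.0158)"
```

```text
time: 27.5
ee_pos: [0.6018, 0.2834, -0.0157]
ee_rot: [-2.996, -0.945, -0.0]
wrist_force: [-2.8, 0.7, 0.4]
opening: 0.0544
finger_force: 66.5
t 27.5 pos [ 0.6018  0.2834 -0.0157] shift [-0.   0.   0.1] yawY -55.0  tilt 0.03 open 54.4 F [-2.8  0.7  0.4] 66.5
```

Contact. Release, retreat, then check.

```bash
python3 -m inch '[0,0,0,0,0,0,85.4,0,0,0,0,0,0,85.4,0,0,0,0,0,0,85.4,0,0,0,0,0,-30,85.4,0,0,0,0,0,-90,85.4]'; python3 -m inch '[0,0,0,0,0,-60,85.4,0,0,0,-15,30,-90,85.4,0,0,0,0,90,-90,85.4,0,0,0,20,150,-90,85.4,0,0,0,40,210,-90,85.4]';python3 -c "
from h import *
from tops import top
a=arm.read_camera('top');b=arm.read_camera('scene')
for n,u,v,z in(('ring',121,140,.054),('block',369,206,.066),('hex',210,196,.054)): print(n);top(a,u,v,z,20,170)
to(.65,0,.2)
o=np.hstack([cv2.resize(b['img'][110:310,170:340],(340,400)),cv2.resize(a['img'][100:230,90:230],(430,400))])
cv2.imwrite('pics/b12.png',o[:,:,::-1])"
```

```text
time: 28.12
ee_pos: [0.6003, 0.2827, 0.0725]
ee_rot: [2.995, 0.944, -0.008]
wrist_force: [1.5, -0.3, -1.6]
opening: 0.0851
finger_force: 0.0
time: 28.75
ee_pos: [0.7554, 0.1341, 0.1645]
ee_rot: [-2.996, -0.946, -0.002]
wrist_force: [0.9, 1.9, -0.7]
opening: 0.0853
finger_force: 0.0
ring
[607.8 305.2] area 65 circ ((605.9609985351562, 303.98565673828125), 13.555655479431152) rect ((606.478759765625, 306.12628173828125), (4.404692649841309, 27.11111068725586), 76.40336608886719)
  edges len [27. 27.] ang [166. 166.]
block
[ 449.1 -312. ] area 1330 circ ((448.29046630859375, -311.83026123046875), 25.05893898010254) rect ((449.2972412109375, -311.9605712890625), (36.450843811035156, 37.27029800415039), 45.32069778442383)
  edges len [34. 35. 37. 35.] ang [138.  45. 138.  50.]
hex
[468.9  74.8] area 1525 circ ((468.74505615234375, 74.81813049316406), 24.060781478881836) rect ((468.7532958984375, 74.83061218261719), (42.22825241088867, 46.993995666503906), 0.4309562146663666)
  edges len [23. 22. 26. 23. 22. 26.] ang [157.  33.  96. 157.  33.  96.]
t 28.85 pos [0.7575 0.1256 0.1624] shift [-159.8   42.8  -36.9] yawY -55.5  tilt 0.35 open 85.2 F [-0.8  0.4 -0.8] 0.0
```

View pics/b12.png

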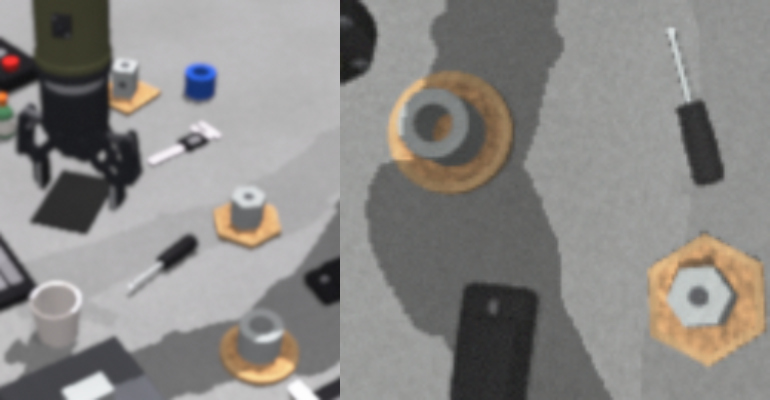

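All three masters stand upright on their own plates; the ring's top centre is at pixel (120.6,140). I'll check its position, wait for the arm to be still, and hand in.

```bash
python3 -m inch '[0,0,0,0,0,0,85.4,0,0,0,0,0,0,85.4,0,0,0,0,0,0,85.4]'; python3 -c "
from h import *
a=arm.read_camera('top');p=ray(a,[(120.6,140)],.054)[0];d=np.hypot(*(p-[.6018,.2834]));print(p,d)
if d<.01: print(arm.sign_off())"
```

```text
time: 29.22
ee_pos: [0.7533, 0.1369, 0.1644]
ee_rot: [-2.994, -0.948, -0.001]
wrist_force: [-0.2, 0.2, 0.4]
opening: 0.0856
finger_force: 0.0
[0.60012167 0.27982939] 0.003945380280118178
the job is handed in; nothing more can be done
None
```

The job is handed in at about 29 s: ring, block and hexagon all stand upright on their own plates, each within about 4 mm of centre by the camera, with the ring set down and let go on the mat on the way; the first grip closed on top of the ring and was redone, and no verdict came back.

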